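Park the inkstone case in its dock

ROBOT

A 7-joint arm with a two-finger parallel gripper is mounted at the origin on the work surface. World frame = base frame: x ahead of the robot, y to its left, z up, the work surface at z = 0. Lengths are in m, angles in rad, forces in N, time in s.
With the tool pointing down it reaches from about 0.425 to 0.875 m from the base axis. Payload 4.7 kg.
Tool frame: the origin (TCP) lies at the very end of the fingers, on their centre line; the grasp point (between the pads) lies 19 mm behind it; z points along the fingers, y is the line along which they close (so a half turn about z gives the same grasp; the last joint's range is limited). The gripper opens to 87 mm and grips with 3 to 60 N. Pads are 19 mm wide; open, the fingers measure 117 mm over their backs; the gripper's body (75 mm by 190 mm) begins 51 mm behind the grasp point.
Start: joints at [1.172, 0.321, -0.07, 1.45, 0.023, 1.371, -0.057], TCP at [0.261, -0.595, 0.223] pointing down, gripper open.
Joint ranges: [-2.86, 2.86], [-0.3, 2.09], [-1.38, 1.24], [0.06, 2.45], [-1.56, 4.7], [0.09, 2.05], [-2.69, 2.69]. Speed limits (rad/s): [2.57, 2.57, 3.14, 3.14, 3.14, 3.14, 3.14].

INTERFACE

Orientations are given as a rotation vector (axis times angle).
In Python, from bench import ctrl, imaging, ticket gives the robot as it stands.
- The arm moves only by the tool jog_arm, never from a script. Its argument "rows" is text: rows parted by semicolons, each of 7 numbers parted by spaces: the shift along the tool's x, y, z in cm, then the turn, a rotation vector about the tool's x, y, z in rad, then the closure, from -1 (fully open) to 1 (shut), so that 0 is half open. A call has 1 to 5 rows; each row shifts and turns the commanded pose from where the row before left it, along the tool's axes as they then stand; what a row does not reach is not made up. A row lasts 1/8 s, in which the tool goes at most 62.5 mm and 10.7 degrees, less where a joint would pass 70% of its speed; a pose out of reach is approached as far as the arm can. A call with a gripper value outside its range is refused whole. The fingers move at their own pace and stop on an object; "force" is the grip in N (left out, the last holds). Time passes only in rows, so rows that do not move let the fingers close. It gives the time, the measured TCP pose, the force, the opening and the grip force at its end, in the units of the state.
- ctrl.get_state(): the state, without advancing time (a new reading comes with each control period).
- imaging.get_image(name): name is "scene" or "top" or "wrist"; returns a dict with "img" (420x560x3 uint8, blue, green, red), "vertical_fov" (degrees; the focal length in pixels is half the picture's height over the tangent of half this angle, whatever the lens; pixels are square), "cx", "cy" (the principal point, pixels), "origin" and "orientation" of the camera in the world. Camera axes: x right, y down, z forward; pixel columns grow to the right and rows downward; lengths in m; the calibration is good to about 2 mm. The wrist camera is an equidistant fisheye: a pixel r from the principal point sees the ray r / f radians off the axis. A picture is of the moment at which its call begins. There is no depth.
- ticket.close_job(): hands the job in; it is judged then, once.
The state is a dict: "time": time; "joint_positions": joint angles; "qd": joint speeds; "joint_torque": joint torques, N m; "position": TCP position; "tool_rot": TCP orientation; "ft_force": force on the tool from outside, world axes, zero at the start; "torque": the same for the moment, N m; "grip_width": opening from 0.0 (shut) to 1.0 (fully open); "grip_force": force on a finger pad.
Only numpy, scipy, OpenCV 4.12 (cv2) and the standard library are available. Lean on these libraries where they do the work, as an engineer would, in place of code of your own. Each camera call takes 0.05 s, during which the arm holds its last target. There are 200 camera calls.

TASK

Push the wooden inkstone case along the table into its dock, straight down the lane between the two guide rails until it is fully home against the back stop. The rails' lacquer is still wet, so neither the case nor the robot may touch either rail at any time (the back stop may be touched); only push the case, never lift or tip it. Leave everything else on the table where it stands, and finish with the hand clear.

Things in the scene. Friction and masses are not known exactly. Their poses are not given: they have to be found in the camera images.
- case: the inkstone case: a closed dark wooden box 120 mm long (its x), 100 mm wide (its y), 50 mm high, with a small flat brass plate on its lid and a pale line round it. About 0.4 to 0.85 kg; slides on the table with ordinary friction. Too wide to grip. Origin: centre of its underside; it starts in front of the lane's mouth, off its line and a little askew, its x roughly along the lane
- dock: the parking dock, fixed to the table, medium brown wood: two low parallel guide rails and a back stop across their far end (148 mm wide, 30 thick, 36 high); the lane has no floor. Origin: at table height, middle of the lane's open mouth. x runs along the lane to the stop (roughly to the robot's left), y across it (roughly towards the robot). Lane 124 mm wide between the rails, 200 mm long
- rail_near: the dock's guide rail on the dock's +y side (nearer the robot): 200 mm long, 12 mm thick, 18 mm high, its inner face 62 mm from the lane's middle line. Origin and axes coincide with the dock's
- rail_far: the dock's guide rail on the dock's -y side (farther from the robot), same size, its inner face 62 mm from the lane's middle line. Origin and axes coincide with the dock's
- lane_mouth (a point): middle of the lane's open mouth, at table height, axes as the dock's
- lane_end (a point): middle of the foot of the back stop's face, at table height, axes as the dock's, 200 mm from the mouth. The case is home when its leading end lies against this face, its centre 140 mm in from the mouth
- seal: a marble name seal, 28 x 28 mm, 59 mm tall, standing beyond the far rail near the mouth. Origin: centre of its underside
- paperweight: a brass bar paperweight 180 x 22 x 18 mm, lying flat beyond the far rail. Origin: centre of its underside
- ink_bowl: a white ceramic bowl, 90 mm across, 42 mm tall, beyond the dock's back stop. Origin: centre of its underside
- paste_tin: a round steel tin, 64 mm across, 26 mm tall, beside the near rail. Origin: centre of its underside
- mug: a white mug, 82 mm across plus a handle, 88 mm tall, on the left of the table, well beyond the dock. Origin: centre of its underside
- flask: an amber tea flask with a steel cap, 66 mm across, 190 mm tall, on the left of the table, well beyond the dock. Origin: centre of its underside
- bottle: a dark red-brown bottle, 72 mm across, 200 mm tall, on the left of the table, well beyond the dock. Origin: centre of its underside
- brush: a writing brush with a wooden handle and dark hair, 240 mm long, 10 mm thick, lying on the table to the robot's right. Origin: underside, near its middle
Mind the look-alikes: they are no part of the job. What is meant by the case is not orange or turquoise, and is the larger of those in its own colour.

How it is judged:
By the outcome, as a careful person would: the job done as asked, in the order asked, and still so for the second after the job is handed in, with the robot touching nothing.
It also fails if it takes over 61 s, if anything falls off the work surface, if the arm or the gripper's body presses on something with over 40 N, if the wrist force passes 120 N, or if a joint passes its speed limit or range.

## Working session

There is one attempt and no reset: what is moved stays moved. The work goes in short steps, Python scripts to look and compute and a tool call to move; the robot and the scene stay as the last step left them, time stands still between calls to the robot, and variables do not carry over. Pictures are saved under pics/ and viewed, at most 10 in all, crops included, and the job is handed in when it is done.

Besides the shell and the picture viewer there is one more tool, called after "Emit:" as name(argument=value, ...), one argument or row to a line, values as JSON. jog_arm: Moves the arm, as the interface text tells. Its arguments: {"type":"object","properties":{"rows":{"type":"string"},"force":{"type":"number"}},"required":["rows"]}

```bash
mkdir -p pics; cat > h.py <<'E'
import numpy as np, cv2
from scipy.spatial.transform import Rotation as R
from bench import ctrl, imaging, ticket
def Rm(o):
    o=np.array(o,float)
    return o if o.shape==(3,3) else (R.from_rotvec(o).as_matrix() if o.size==3 else R.from_quat(o).as_matrix())
def ray(c,uv):
    f=210/np.tan(np.radians(c["vertical_fov"])/2)
    d=np.array([(uv[0]-c["cx"])/f,(uv[1]-c["cy"])/f,1.0])
    return np.array(c["origin"]),Rm(c["orientation"])@d
def onz(c,uv,z):
    o,d=ray(c,uv); return o+d*(z-o[2])/d[2]
def proj(c,p):
    f=210/np.tan(np.radians(c["vertical_fov"])/2)
    q=Rm(c["orientation"]).T@(np.array(p)-c["origin"]); return [c["cx"]+f*q[0]/q[2],c["cy"]+f*q[1]/q[2]]
E
python3 - <<'E'
from h import *
for n in ("top","scene"):
    c=imaging.get_image(n); cv2.imwrite(f"pics/{n}0.png",c["img"]); print(n,{k:v for k,v in c.items() if k!="img"})
print(ctrl.get_state())
E
```

```text
top {'vertical_fov': 53.971996604806264, 'cx': 281.7073899478915, 'cy': 205.67468294812102, 'origin': array([ 0.43759376, -0.00331265,  1.16403283]), 'orientation': array([-2.18009593,  2.16638893, -0.10019555])}
scene {'vertical_fov': 50.29697236995645, 'cx': 284.48013910342155, 'cy': 211.99000881978404, 'origin': array([ 1.0318001 , -0.72176916,  0.7394291 ]), 'orientation': array([-2.19907316, -0.61494021,  0.31957355])}
{'time': 0.1, 'joint_positions': array([ 1.17208913,  0.32175758, -0.07006317,  1.45154495,  0.02259891,
        1.37079331, -0.05690311]), 'qd': array([ 0.00012525, -0.00272026, -0.00035975, -0.00228024, -0.0003395 ,
        0.00012533,  0.00032585]), 'joint_torque': array([ 1.56343858e-04, -4.92572236e+01, -4.05021999e-01, -3.13400209e+01,
       -6.38710661e-02,  3.95186269e-02,  6.25147482e-05]), 'position': array([ 0.26051562, -0.59497458,  0.2215691 ]), 'tool_rot': array([-3.07328646e+00, -6.43507949e-01,  7.02355359e-04]), 'ft_force': array([-0.01027677,  0.32658296, -0.65799205]), 'torque': array([ 0.01835228, -0.00621835, -0.01996202]), 'grip_force': 0.0, 'grip_width': 1.0033671567417553}
```

View pics/top0.png

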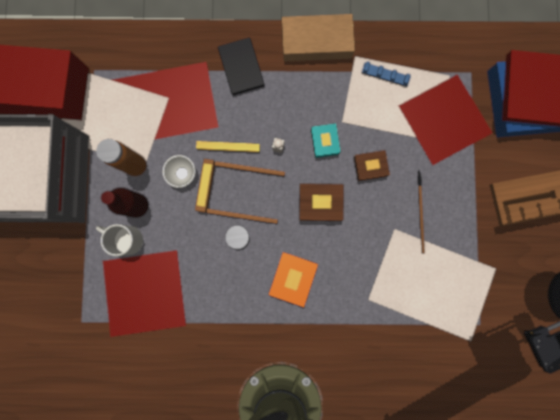

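View pics/scene0.png

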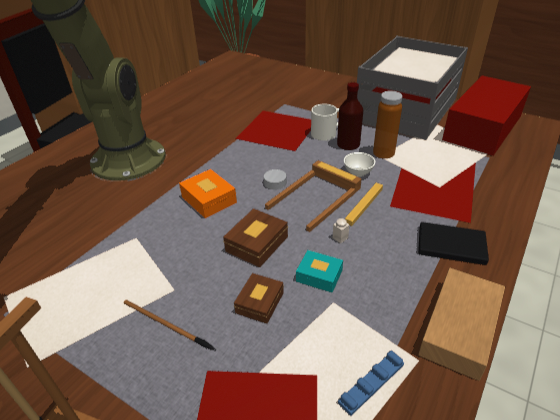

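The top view shows the case at (321,202). The rails run from (284,174) and (276,221) to the stop at about (205,186). The small brown box at (372,166), the teal one and the orange one are the look-alikes.

```bash
cat > m.py <<'E'
from h import *
def lines(c,box,z,vmax=255,smin=90,hr=(3,25)):
    x0,y0,x1,y1=box
    h=cv2.cvtColor(c["img"],cv2.COLOR_BGR2HSV).astype(int)
    m=((h[...,1]>smin)&(h[...,0]>=hr[0])&(h[...,0]<=hr[1])).astype(np.uint8)*255
    k=np.zeros_like(m);k[y0:y1,x0:x1]=m[y0:y1,x0:x1]
    cs,_=cv2.findContours(k,0,cv2.CHAIN_APPROX_NONE)
    return k,sorted(cs,key=cv2.contourArea,reverse=True)
def rect(c,cn,z):
    p=np.array([onz(c,uv,z)[:2] for uv in cn[:,0]])
    (cx,cy),(w,h),a=cv2.minAreaRect((p*1000).astype(np.float32))
    return p,(cx,cy,w,h,a)
E
python3 - <<'E'
from m import *
c=imaging.get_image("top")
for name,box,z in (("case",(293,175,352,230),.05),("dock",(190,154,292,230),.018)):
    k,cs=lines(c,box,z)
    for cn in cs[:3]: print(name,cv2.contourArea(cn),cv2.boundingRect(cn),np.round(rect(c,cn,z)[1],2))
    cv2.imwrite(f"pics/m_{name}.png",np.hstack([cv2.resize(x[box[1]-5:box[3]+5,box[0]-5:box[2]+5],None,fx=4,fy=4,interpolation=0) for x in (c["img"],cv2.merge([k]*3))]))
a=cv2.imread("pics/m_case.png");b=cv2.imread("pics/m_dock.png")
b=cv2.resize(b,(800,int(b.shape[0]*800/b.shape[1])));o=np.zeros((a.shape[0]+b.shape[0],800,3),np.uint8);o[:a.shape[0],:a.shape[1]]=a;o[a.shape[0]:]=b
cv2.imwrite("pics/mm.png",o)
E
```

```text
case 1485.0 (300, 184, 43, 37) [ 5.5251e+02 -1.0874e+02  9.8490e+01  1.1447e+02  1.3000e-01]
dock 1058.0 (195, 159, 90, 64) [585.45 117.23 231.59 149.84  80.98]
```

View pics/mm.png

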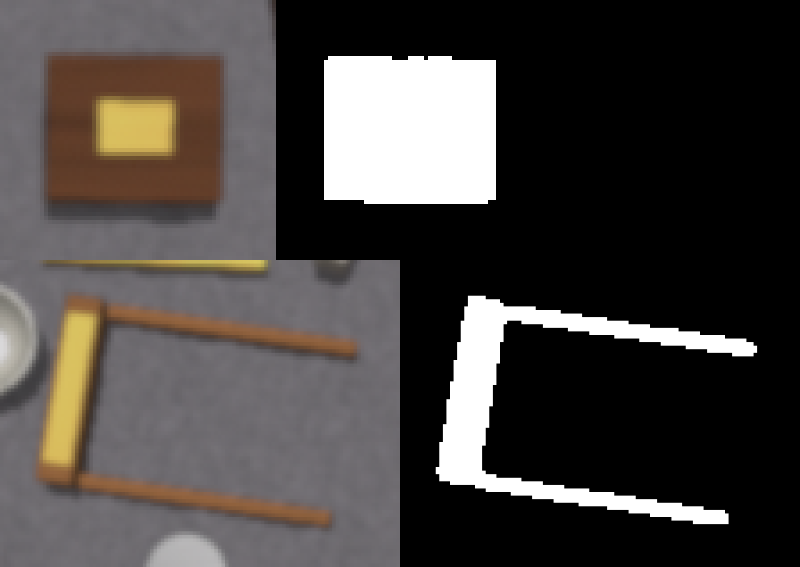

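The masks are clean: the case is nearly square to the image, and the dock is turned about 9°. Next I fit the rail centre lines and mouth ends.

```bash
cat > dock.py <<'E'
from m import *
def dock(c,box=(190,154,292,230)):
    k,_=lines(c,box,.018); v,u=np.nonzero(k)
    P=np.array([onz(c,(a,b),.018)[:2] for a,b in zip(u,v)])
    s=P[:,1]<.15   # rail pixels only
    s&=P[:,1]<(0.585-P[:,0])*0+.14
    far=P[s&(P[:,0]>.585)];near=P[s&(P[:,0]<.585)]
    out=[]
    for Q in(far,near):
        d=np.linalg.svd(Q-Q.mean(0),full_matrices=False)[2][0]; d*=np.sign(d[1]); t=(Q-Q.mean(0))@d
        out.append((Q.mean(0),d,t.min()))
    return out
def geom(c):
    (a,d1,t1),(b,d2,t2)=dock(c); d=d1+d2; d/=np.linalg.norm(d); 
    n=np.array([-d[1],d[0]]) # towards robot (-x)
    e1=a+d1*t1; e2=b+d2*t2
    return d,n,e1,e2,(a-b)@n,d1,d2
E
python3 - <<'E'
from dock import *
c=imaging.get_image("top"); d,n,e1,e2,w,d1,d2=geom(c)
print("ang far/near/mean from +y",[np.degrees(np.arctan2(-x[0],x[1])) for x in(d1,d2,d)],"ends",e1,e2,"sep",w)
M=(e1+e2)/2;print("mouth",M,"d",d,"n",n, "end skew",(e1-e2)@d)
k,cs=lines(c,(293,175,352,230),.05); p,r=rect(c,cs[0],.05); C=np.array(r[:2])/1000
print("case in dock", (C-M)@d,(C-M)@n)
# case angle: fit long sides
v,u=np.nonzero(k);
top=[(x,v[u==x].min()) for x in range(305,338)];bot=[(x,v[u==x].max()) for x in range(305,338)]
L=[(v2 and (u[v==v2].min(),v2)) for v2 in range(188,216)];Rr=[(u[v==v2].max(),v2) for v2 in range(188,216)]
for nm,q in(("far",top),("near",bot),("lead",L),("trail",Rr)):
    q=np.array([onz(c,x,.05)[:2] for x in q]);dd=np.linalg.svd(q-q.mean(0))[2][0];print(nm,q.mean(0),np.degrees(np.arctan2(-dd[0],dd[1]))%180)
k,_=lines(c,(190,154,230,230),.036)
hs=cv2.cvtColor(c["img"],cv2.COLOR_BGR2HSV);print(hs[202,310],hs[202,321],hs[165,240],hs[185,205],hs[195,240])
E
```

```text
ang far/near/mean from +y [np.float64(-8.347659752238918), np.float64(-8.358946538818524), np.float64(-8.35330314552872)] ends [ 0.63499456 -0.007871  ] [0.5014164  0.01335562] sep -0.13523107460817235
mouth [0.56820548 0.00274231] d [0.14527671 0.98939106] n [-0.98939106  0.14527671] end skew -0.0015956298283566067
case in dock -0.11258004254174893 -0.0006577288029089095
far [ 0.600641   -0.10864059] 178.7128698054087
near [ 0.50379249 -0.10839688] 179.0177004879568
lead [ 0.55335917 -0.05150144] 90.12688130764381
trail [ 0.55407405 -0.16554335] 89.58443574995576
[ 12 144  92] [ 23 145 217] [ 12 108 139] [ 24 143 217] [138  11 113]
```

Emit:
jog_arm(
  rows="0 0 0 0 0 -0.164 0; 0 0 0 0 0 -0.164 0; 0 0 0 0 0 -0.164 0; 0 0 0 0 0 -0.164 0",
)

```text
time: 0.7
position: [0.2607, -0.5953, 0.2222]
tool_rot: [-2.699, -1.607, -0.0]
ft_force: [-0.3, -1.1, 0.5]
grip_width: 0.628
grip_force: 0.0
```

Emit:
jog_arm(
  rows="0 0 0 0 0 -0.164 0; 0 0 0 0 0 -0.164 0; 0 0 0 0 0 -0.163 0; 0 0 0 0 0 0 0",
)

```text
time: 1.2
position: [0.2606, -0.5954, 0.2223]
tool_rot: [-2.235, -2.207, -0.0]
ft_force: [0.1, 1.2, -0.5]
grip_width: 0.497
grip_force: 0.0
```

```bash
cat > rel.py <<'E'
from h import *
import sys
def rel(x,y,z,ang=None):
    s=ctrl.get_state();T=Rm(s["tool_rot"]);h=np.degrees(np.arctan2(T[1,0],T[0,0]))
    print("t",s["time"],"pos",s["position"].round(4),"hdg",h.round(2),"tilt",T[:,2].round(3),"F",s["ft_force"].round(1),"shift cm",(T.T@(np.array([x,y,z])-s["position"])*100).round(2),"turn",None if ang is None else round(-np.radians(ang-h),4))
if __name__=="__main__": rel(*map(float,sys.argv[1:]))
E
python3 rel.py .553 -.205 .12 89.4
```

```text
t 1.2 pos [ 0.2606 -0.5954  0.2223] hdg 89.26 tilt [-0.  0. -1.] F [ 0.1  1.2 -0.5] shift cm [39.4  28.73 10.25] turn -0.0024
```

Emit:
jog_arm(
  rows="4.5 3.6 0 0 0 0 0; 4.5 3.6 0 0 0 0 0; 4.5 3.6 0 0 0 0 0; 4.5 3.6 0 0 0 0 0; 4.5 3.6 0 0 0 0 0",
)

```text
time: 1.82
position: [0.4442, -0.3709, 0.2227]
tool_rot: [2.237, 2.205, -0.0]
ft_force: [0.4, -0.0, 0.2]
grip_width: 0.497
grip_force: 0.0
```

Emit:
jog_arm(
  rows="4.5 3.6 0 0 0 0 0; 4.5 3.6 0 0 0 0 0; 4.5 3.5 0 0 0 0 0; 3.4 0 3 0 0 0 0; 0 0 3 0 0 0 0",
)

```text
time: 2.45
position: [0.5534, -0.2, 0.1624]
tool_rot: [2.23, 2.212, 0.003]
ft_force: [-0.4, -0.9, -0.6]
grip_width: 0.501
grip_force: 0.0
```

Emit:
jog_arm(
  rows="0 0 2 0 0 0 0; 0 0 0 0 0 0 0;0 0 0 0 0 0 0",
)

```text
time: 2.82
position: [0.5526, -0.2055, 0.1436]
tool_rot: [2.235, 2.206, 0.001]
ft_force: [0.2, -0.1, 0.4]
grip_width: 0.499
grip_force: 0.0
```

```bash
python3 rel.py .553 -.198 .015 89.4; python3 -c "
from h import *
c=imaging.get_image('wrist');cv2.imwrite('pics/w1.png',c['img']);print({k:v for k,v in c.items() if k!='img'})"
```

```text
t 2.825 pos [ 0.5526 -0.2055  0.1436] hdg 89.26 tilt [ 0.001 -0.001 -1.   ] F [ 0.2 -0.1  0.4] shift cm [7.600e-01 1.000e-02 1.286e+01] turn -0.0025
{'vertical_fov': 65.70646984690485, 'cx': 283.1818398937151, 'cy': 211.59106196524604, 'origin': array([ 0.55311082, -0.12928269,  0.30513909]), 'orientation': array([ 2.86229291e+00, -1.95618089e-02, -1.74121639e-03])}
```

View pics/w1.png

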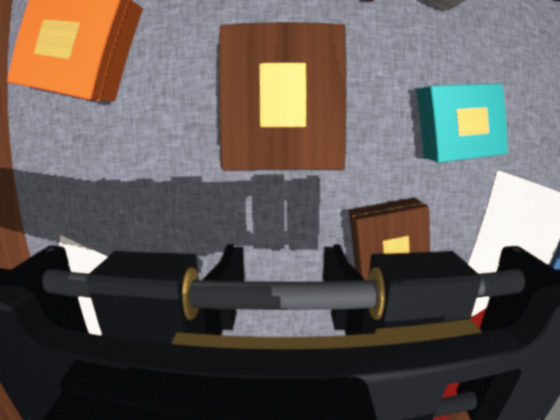

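The wrist view shows the case lid at (220–345, 24–170), square to the tool. The small brown box is near the right finger, with its corner at about (350,210). I'll measure both from here.

```bash
cat > wrist.py <<'E'
from h import *
def wonz(c,uv,z):
    f=210/np.tan(np.radians(c["vertical_fov"])/2); q=np.array([uv[0]-c["cx"],uv[1]-c["cy"]]);r=np.hypot(*q);t=r/f
    d=np.r_[q/r*np.sin(t),np.cos(t)]; d=Rm(c["orientation"])@d;o=np.array(c["origin"]);return o+d*(z-o[2])/d[2]
def mask(c,box,smin=90):
    x0,y0,x1,y1=box;h=cv2.cvtColor(c["img"],cv2.COLOR_BGR2HSV);k=np.zeros(h.shape[:2],np.uint8)
    k[y0:y1,x0:x1]=cv2.inRange(h,(3,smin,40),(28,255,255))[y0:y1,x0:x1]
    cs,_=cv2.findContours(k,0,cv2.CHAIN_APPROX_NONE);return max(cs,key=cv2.contourArea)
def wcase(c,box,z=.05):
    p=np.array([wonz(c,q,z)[:2] for q in mask(c,box)[:,0].astype(float)])
    return p,cv2.minAreaRect((p*1000).astype(np.float32))
E
python3 - <<'E'
from wrist import *
c=imaging.get_image("wrist")
p,r=wcase(c,(180,0,348,185));print("case",r)
p,r=wcase(c,(346,190,440,248),.03);print("small xmin,ymax",p.min(0),p.max(0))
E
```

```text
case ((552.7142333984375, -108.57088470458984), (117.501708984375, 98.1976318359375), 89.52855682373047)
small xmin,ymax [ 0.61128933 -0.24634352] [ 0.69425038 -0.19777828]
```

Emit:
jog_arm(
  rows="0.5 0 3 0 0 0 0;0 0 3 0 0 0 0;0 0 3 0 0 0 0;0 0 2.8 0 0 0 0;0 0 1 0 0 0 0",
)

```text
time: 3.55
position: [0.5516, -0.1998, 0.0137]
tool_rot: [-2.234, -2.208, 0.001]
ft_force: [0.6, -1.2, 0.5]
grip_width: 0.502
grip_force: 0.0
```

Emit:
jog_arm(
  rows="0.5 0 0 0 0 0 0;0.5 0 0 0 0 0 0;0.3 0 0 0 0 0 0;0.2 0 0 0 0 0 0;0 0 0 0 0 0 0",
)

```text
time: 4.18
position: [0.5525, -0.1845, 0.0149]
tool_rot: [2.233, 2.209, 0.0]
ft_force: [-1.0, -0.6, 0.3]
grip_width: 0.496
grip_force: 0.0
```

```bash
python3 rel.py .553 -.178 .015 89.5
```

```text
t 4.175 pos [ 0.5525 -0.1845  0.0149] hdg 89.39 tilt [ 0. -0. -1.] F [-1.  -0.6  0.3] shift cm [ 0.65  0.05 -0.01] turn -0.002
```

Emit:
jog_arm(
  rows="0.3 0 0 0 0 0 0;0.3 0 0 0 0 0 0;0.3 0 0 0 0 0 0;0.3 0 0 0 0 0 0;0 0 0 0 0 0 0",
)

```text
time: 4.8
position: [0.5524, -0.1723, 0.0146]
tool_rot: [-2.233, -2.209, -0.0]
ft_force: [0.7, -1.0, 0.4]
grip_width: 0.498
grip_force: 0.9
```

```bash
python3 - <<'E'
from wrist import *
import rel; rel.rel(.553,-.178,.015,89.5)
c=imaging.get_image("wrist");cv2.imwrite("pics/w2.png",c["img"])
E
```

```text
t 4.8 pos [ 0.5524 -0.1723  0.0146] hdg 89.38 tilt [-0.  0. -1.] F [ 0.7 -1.   0.4] shift cm [-0.56  0.07 -0.04] turn -0.0021
```

View pics/w2.png

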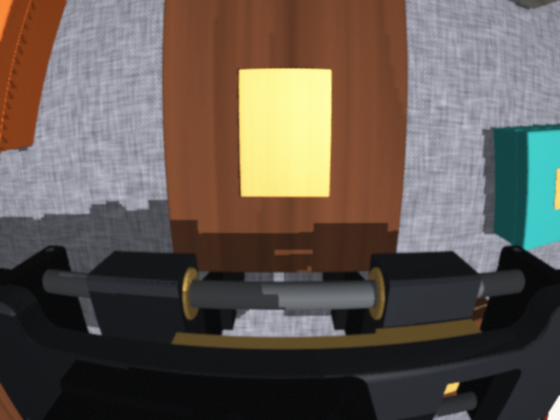

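The case's trailing edge, at row ~270, is at the fingers, and it's centred at about column 285. Starting the turning push.

Emit:
jog_arm(
  rows="0.5 0 0 0 0 0 0;0.5 -0.08 0 0 0 0.0115 0;0.5 -0.08 0 0 0 0.0115 0;0.5 -0.08 0 0 0 0.0115 0;0.5 -0.08 0 0 0 0.0115 0",
)

```text
time: 5.48
position: [0.5497, -0.1471, 0.0145]
tool_rot: [2.284, 2.157, -0.0]
ft_force: [-0.1, -2.7, -0.9]
grip_width: 0.499
grip_force: 1.5
```

```bash
cat > look.py <<'E'
from dock import *
import rel,sys
s=ctrl.get_state();x,y,z=s["position"]
rel.rel(x,y,z,81.65)
c=imaging.get_image("top")
M=np.array([.5682,.0027]);d=np.array([.1453,.9894]);n=np.array([-.9894,.1453])
# brass plate on lid, and full case outline where separable
h=cv2.cvtColor(c["img"],cv2.COLOR_BGR2HSV)
k=cv2.inRange(h,(3,110,40),(16,255,125)); k|=cv2.inRange(h,(20,120,150),(28,255,255))
g=s["position"]; h0=np.array(rel.Rm(s["tool_rot"])[:2,0])
ctr=np.r_[g[:2]+.07*h0,.05]; u,v=map(int,proj(c,ctr))
w=np.zeros_like(k);w[v-27:v+28,u-30:u+31]=k[v-27:v+28,u-30:u+31]
cs,_=cv2.findContours(w,0,cv2.CHAIN_APPROX_NONE);cn=max(cs,key=cv2.contourArea)
p,r=rect(c,cn,.05);print("case top rect",np.round(r,1));C=np.array(r[:2])/1000;print("dock along,n",((C-M)@d).round(4),((C-M)@n).round(4),"tool in dock",((g[:2]-M)@d).round(4),((g[:2]-M)@n).round(4))
cv2.imwrite("pics/t_last.png",cv2.resize(c["img"][140:240,180:360],None,fx=4,fy=4,interpolation=cv2.INTER_CUBIC))
E
python3 look.py
```

```text
t 5.475 pos [ 0.5497 -0.1471  0.0145] hdg 86.7 tilt [-0. -0. -1.] F [-0.1 -2.7 -0.9] shift cm [0. 0. 0.] turn 0.0881
case top rect [553.6 -68.4  98.5  97.2  86.5]
dock along,n -0.0724 0.0041 tool in dock -0.1509 -0.0035
```

Emit:
jog_arm(
  rows="0.4 -0.12 0 0 0 0.0175 0;0.4 -0.12 0 0 0 0.0175 0;0.4 -0.12 0 0 0 0.0175 0;0.4 -0.12 0 0 0 0.0175 0;0.4 -0.12 0 0 0 0.0175 0",
)

```text
time: 6.15
position: [0.5456, -0.1268, 0.0145]
tool_rot: [2.377, 2.054, -0.0]
ft_force: [-0.0, -2.4, -0.2]
grip_width: 0.502
grip_force: 1.6
```

```bash
python3 look.py
```

```text
t 6.15 pos [ 0.5456 -0.1268  0.0145] hdg 81.65 tilt [-0. -0. -1.] F [-0.  -2.4 -0.2] shift cm [0. 0. 0.] turn 0.0001
case top rect [556.5 -49.2  99.3  97.3  81.5]
dock along,n -0.0531 0.0041 tool in dock -0.1314 0.0036
```

View pics/t_last.png

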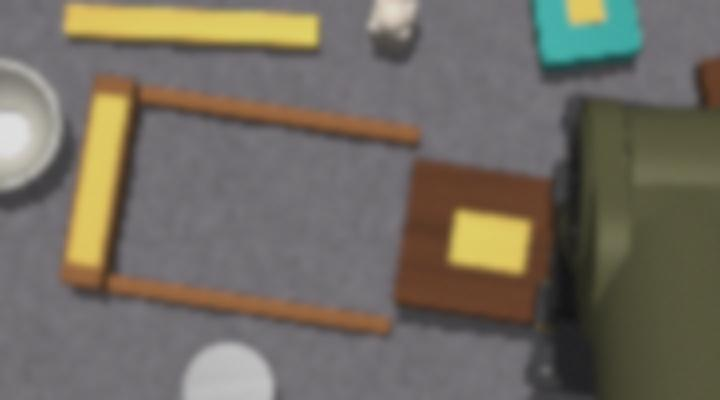

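The case is aligned with the lane and about 4 mm to the near side, with its leading edge just at the mouth. I'll use a gentle S-curve to centre it.

Emit:
jog_arm(
  rows="0.6 -0.08 0 0 0 0.0105 0;0.6 -0.08 0 0 0 0.0105 0;0.6 -0.08 0 0 0 0.0105 0;0.6 -0.08 0 0 0 0.0105 0;0.6 -0.08 0 0 0 0.0105 0",
)

```text
time: 6.82
position: [0.5467, -0.0964, 0.0145]
tool_rot: [2.43, 1.992, -0.0]
ft_force: [-1.3, -3.7, 0.9]
grip_width: 0.501
grip_force: 1.7
```

Emit:
jog_arm(
  rows="0.6 0 0 0 0 0 0;0.6 0 0 0 0 0 0;0.6 0 0 0 0 0 0;0.6 0 0 0 0 0 0;0.6 0 0 0 0 0 0",
)

```text
time: 7.45
position: [0.5526, -0.0671, 0.0146]
tool_rot: [2.429, 1.992, -0.0]
ft_force: [-1.0, -3.9, 0.6]
grip_width: 0.501
grip_force: 1.8
```

```bash
python3 look.py
```

```text
t 7.45 pos [ 0.5526 -0.0671  0.0146] hdg 78.71 tilt [-0. -0. -1.] F [-1.  -3.9  0.6] shift cm [0. 0. 0.] turn -0.0513
case top rect [569.2  13.3  91.3  99.4  78.6]
dock along,n 0.0106 0.0005 tool in dock -0.0713 0.0053
```

View pics/t_last.png

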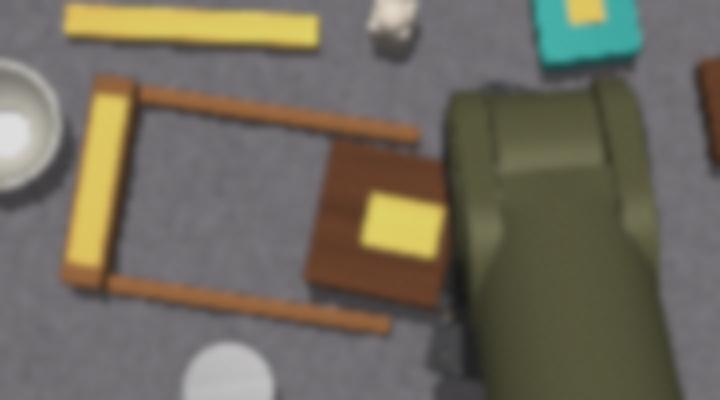

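The case is inside the mouth, centred to within about 1.5 mm and 3° askew. Straightening now, then straight on.

Emit:
jog_arm(
  rows="0.6 0.07 0 0 0 -0.0103 0;0.6 0.07 0 0 0 -0.0103 0;0.6 0.07 0 0 0 -0.0103 0;0.6 0.07 0 0 0 -0.0103 0;0.6 0.07 0 0 0 -0.0103 0",
)

```text
time: 8.12
position: [0.5614, -0.0381, 0.0146]
tool_rot: [2.376, 2.055, -0.0]
ft_force: [-0.7, -3.2, 1.4]
grip_width: 0.497
grip_force: 1.8
```

Emit:
jog_arm(
  rows="0.6 0 0 0 0 0 0;0.6 0 0 0 0 0 0;0.6 0 0 0 0 0 0;0.6 0 0 0 0 0 0;0.6 0 0 0 0 0 0",
)

```text
time: 8.75
position: [0.5656, -0.0085, 0.0145]
tool_rot: [2.377, 2.054, -0.0]
ft_force: [-0.4, -3.9, 1.3]
grip_width: 0.502
grip_force: 1.9
```

```bash
python3 look.py; python3 -c "
from h import *
c=imaging.get_image('scene');cv2.imwrite('pics/s_last.png',cv2.resize(c['img'][120:270,220:420],None,fx=4,fy=4,interpolation=2))"
```

```text
t 8.75 pos [ 0.5656 -0.0085  0.0145] hdg 81.66 tilt [-0. -0. -1.] F [-0.4 -3.9  1.3] shift cm [0. 0. 0.] turn 0.0002
case top rect [577.6  75.2  86.2  98.1  81.5]
dock along,n 0.0731 0.0013 tool in dock -0.0114 0.0009
```

View pics/t_last.png

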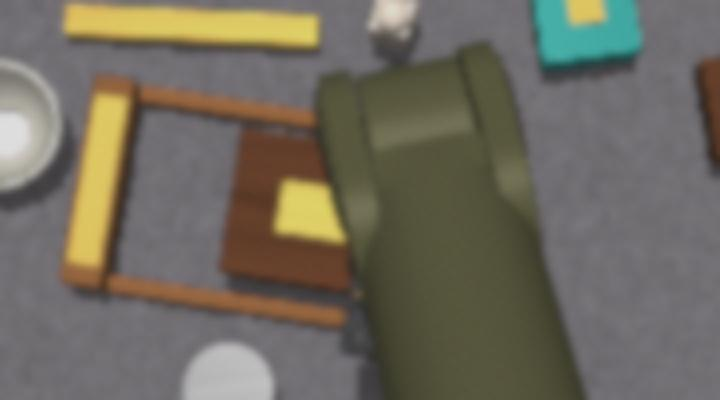

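The case is centred to about 1 mm and parallel, with roughly 80 mm left.

Emit:
jog_arm(
  rows="0.7 0 0 0 0 0 0;0.7 0 0 0 0 0 0;0.7 0 0 0 0 0 0;0.7 0 0 0 0 0 0;0.7 0 0 0 0 0 0",
)

```text
time: 9.48
position: [0.5707, 0.0263, 0.0145]
tool_rot: [-2.377, -2.054, 0.0]
ft_force: [0.3, -3.2, 1.2]
grip_width: 0.5
grip_force: 1.9
```

Emit:
jog_arm(
  rows="0.7 0 0 0 0 0 0;0.7 0 0 0 0 0 0;0.7 0 0 0 0 0 0;0.6 0 0 0 0 0 0;0.4 0 0 0 0 0 0",
)

```text
time: 10.1
position: [0.5751, 0.057, 0.0145]
tool_rot: [-2.376, -2.055, 0.0]
ft_force: [-0.2, -4.5, 1.1]
grip_width: 0.498
grip_force: 2.0
```

```bash
python3 look.py
```

```text
t 10.1 pos [0.5751 0.057  0.0145] hdg 81.69 tilt [-0. -0. -1.] F [-0.2 -4.5  1.1] shift cm [0. 0. 0.] turn 0.0007
case top rect [588.4 147.9  75.8  98.1  82.2]
dock along,n 0.1466 0.0012 tool in dock 0.0548 0.001
```

Emit:
jog_arm(
  rows="0.3 0 0 0 0 0 0;0.2 0 0 0 0 0 0;0.2 0 0 0 0 0 0",
)

```text
time: 10.52
position: [0.5762, 0.0634, 0.0145]
tool_rot: [2.377, 2.054, -0.0]
ft_force: [-0.3, -3.1, 2.0]
grip_width: 0.502
grip_force: 1.8
```

Emit:
jog_arm(
  rows="0.15 0 0 0 0 0 0;0.15 0 0 0 0 0 0;0.15 0 0 0 0 0 0",
)

```text
time: 10.9
position: [0.5768, 0.0679, 0.0145]
tool_rot: [2.377, 2.054, -0.0]
ft_force: [-0.6, -4.3, 0.8]
grip_width: 0.501
grip_force: 1.8
```

Emit:
jog_arm(
  rows="0.1 0 0 0 0 0 0;0.1 0 0 0 0 0 0;0 0 0 0 0 0 0",
)

```text
time: 11.28
position: [0.577, 0.0693, 0.0145]
tool_rot: [2.377, 2.054, -0.001]
ft_force: [-0.9, -5.5, 1.0]
grip_width: 0.498
grip_force: 2.5
```

Emit:
jog_arm(
  rows="0.1 0 0 0 0 0 0;0.1 0 0 0 0 0 0;0 0 0 0 0 0 0",
)

```text
time: 11.65
position: [0.577, 0.0693, 0.0145]
tool_rot: [2.377, 2.052, -0.005]
ft_force: [-2.1, -7.6, 4.2]
grip_width: 0.497
grip_force: 4.3
```

Emit:
jog_arm(
  rows="0.15 0 0 0 0 0 0;0.1 0 0 0 0 0 0;0 0 0 0 0 0 0",
)

```text
time: 12.02
position: [0.577, 0.0692, 0.0145]
tool_rot: [2.377, 2.05, -0.01]
ft_force: [-3.4, -12.8, 6.0]
grip_width: 0.498
grip_force: 6.5
```

```bash
python3 look.py;python3 -c "
from h import *
c=imaging.get_image('scene');a=cv2.resize(c['img'][140:260,230:410],None,fx=4,fy=4,interpolation=2)
cv2.imwrite('pics/s_last.png',a)"
```

```text
t 12.025 pos [0.577  0.0692 0.0145] hdg 81.55 tilt [-0.003 -0.007 -1.   ] F [ -3.4 -12.8   6. ] shift cm [0. 0. 0.] turn -0.0018
case top rect [590.9 195.7 133.3  84.2  17.4]
dock along,n 0.1943 0.0056 tool in dock 0.0671 0.001
```

View pics/s_last.png

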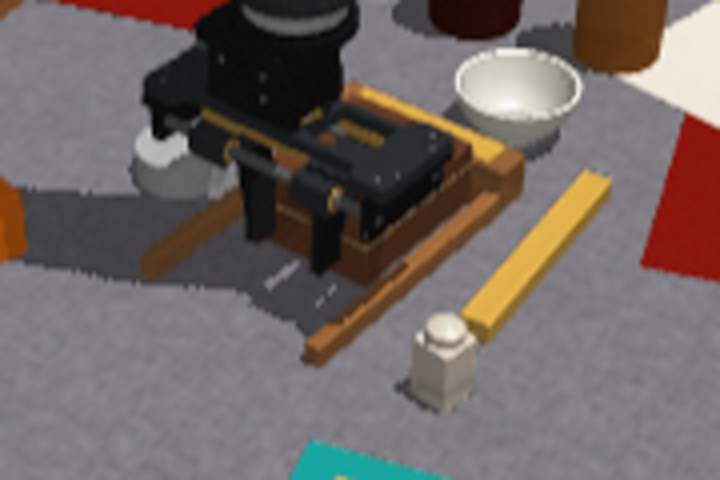

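The scene view shows the case's leading end against the stop, clear of both rails, with force rising and no more travel. Backing off, then lifting.

Emit:
jog_arm(
  rows="-0.5 0 0 0 0 0 0;-0.8 0 0 0 0 0 0;-1 0 0 0 0 0 0;-1 0 0 0 0 0 0;-0.7 0 0 0 0 0 0",
)

```text
time: 12.75
position: [0.5719, 0.0339, 0.0145]
tool_rot: [2.378, 2.053, -0.0]
ft_force: [1.0, -0.5, 0.5]
grip_width: 0.499
grip_force: 0.0
```

Emit:
jog_arm(
  rows="0 0 -2 0 0 0 0;0 0 -4 0 0 0 0;0 0 -5 0 0 0 0;0 0 -5 0 0 0 0;-3 0 -4 0 0 0 0",
)

```text
time: 13.38
position: [0.5684, 0.0089, 0.2188]
tool_rot: [2.369, 2.061, 0.007]
ft_force: [0.4, -0.8, -0.5]
grip_width: 0.503
grip_force: 0.0
```

Emit:
jog_arm(
  rows="-5 0 0 0 0 0 0;-5 0 0 0 0 0 0;-5 0 0 0 0 0 0;-3 0 0 0 0 0 0;0 0 0 0 0 0 0",
)

```text
time: 14.0
position: [0.5411, -0.1758, 0.2158]
tool_rot: [2.381, 2.047, 0.0]
ft_force: [0.2, 0.5, 0.3]
grip_width: 0.503
grip_force: 0.0
```

```bash
python3 - <<'E'
from wrist import *
from dock import geom,onz
M=np.array([.5682,.0027]);d=np.array([.1453,.9894]);n=np.array([-.9894,.1453])
c=imaging.get_image("top");img=c["img"];h=cv2.cvtColor(img,cv2.COLOR_BGR2HSV)
k=cv2.inRange(h,(3,110,40),(16,255,115));k[:150]=0;k[232:]=0;k[:,:205]=0;k[:,300:]=0
k=cv2.morphologyEx(k,cv2.MORPH_OPEN,np.ones((5,5)))
cs,_=cv2.findContours(k,0,1);p=np.array([onz(c,q,.05)[:2] for q in max(cs,key=cv2.contourArea)[:,0]])
(x,y),s,a=cv2.minAreaRect((p*1000).astype(np.float32));C=np.array([x,y])/1000
print(C,s,a,"along",(C-M)@d,"n",(C-M)@n)
cv2.imwrite("pics/fin.png",cv2.resize(img[130:250,160:360],None,fx=4,fy=4,interpolation=2))
E
```

```text
[0.58727039 0.13724969] (117.71916198730469, 99.05833435058594) 81.82978057861328 along 0.13589439510742185 n 0.000681831004638728
```

View pics/fin.png

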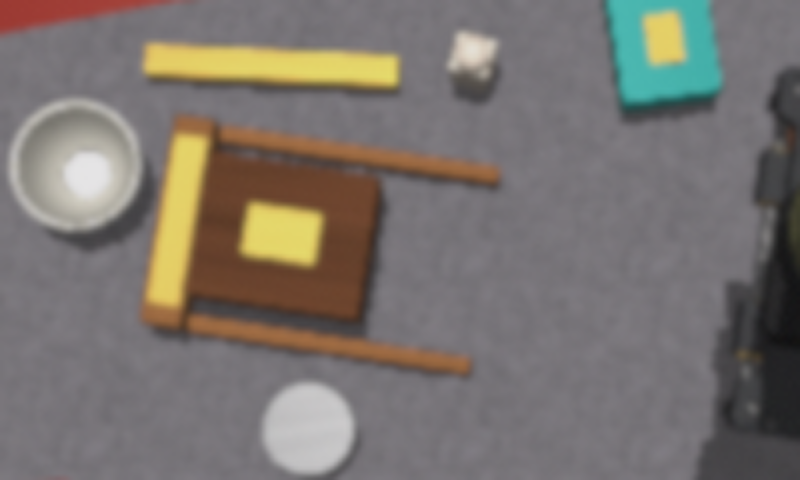

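The case sits flush against the stop, centred and square, with everything else in place.

```bash
python3 -c "
from bench import ticket
print(ticket.close_job())"
```

```text
the job is handed in; nothing more can be done
None
```

The inkstone case is home against the back stop, within about 1 mm of the lane's middle and square to it; neither rail was touched in any view I checked, the hand is clear, and the job was handed in at about 14 s.

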